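# Chock the roller on the sloping rest

### The job

The steel roller lies on the sloping rest against the two low stop lugs. Stand the wooden chock on the rest on the roller's low side, push its sloping face under the roller so that it rolls up the slope to the backstop, and press it there firmly for a moment (about 10 N, never 20 N), then let go so that the chock alone keeps the roller off the lugs. Leave the wooden bar, the vee block and the plunger holder where they are.

Things in the scene. Friction and masses are not known exactly. Their poses are not given: they have to be found in the camera images.
- rest: Grey sloping rest, fixed to the bench, 180 mm wide (its y), reaching from x = -115 to +125 mm. Origin at bench height; +x points horizontally up the slope (low side at -x, towards the robot), z up. The flat board rises 7 degrees towards +x; its surface is 30 mm above the origin at x = 0. Cheeks stand 14 mm above the board along both sides, inner faces at y = +-82.
- lug_line (a point): Point on the board's surface midway between the two stop lugs (each 10 x 14 mm, 14 mm high, 61 mm to either side); same axes as the rest. The chock goes between them. Further up a dark backstop bar, 150 mm wide, 48 mm high, is clamped: the roller can roll up 8 to 45 mm from the lugs before it meets the bar. Where exactly differs each time and is not measured: find it by feel.
- roller_center (a point): Centre of the steel roller: a cylinder 56 mm in diameter, 140 mm long (156 with journals), about 0.8 kg, lying across the slope. This point's y lies along the roller; its x and z turn as it rolls. Rolling it up the slope takes only a few N; a push that climbs well past that means it has met the backstop.
- chock_block (a point): Wooden chock 78 mm long (its x), 40 wide (y), 40 high, 0.12 kg, flat underside down. Its face rises at 40 degrees from the thin toe at +x to a block, 30 mm long, with flat sides and top. This point: the block's centre, 20 mm above the underside, 63 mm behind the toe. Grip the block across y. With the face just touching the roller, this point is 73 mm down the slope from the roller's centre.
- wood_bar: Bystander: planed wooden bar 30 x 135 x 22 mm lying on the bench; origin at the centre of its underside.
- vee_block: Bystander: small steel vee block 30 x 36 x 24 mm; origin at the centre of its underside.
- plunger_holder: Bystander: steel plunger holder with an upright stem, 30 x 50 x 66 mm high; origin at the centre of its underside.
Mind the look-alikes: they are no part of the job. Of the things like the part that bears chock_block, leave any that is pink; of the rest the smaller one is meant.

How it is judged (in metres and radians):
On the way:
1. the chock, standing on the rest, has rolled the roller up off the lugs and presses it against the backstop with at least 6 N for 0.3 s (contact force between chock and roller above 6 N and contact force between chock and rest above 0.3 N and x of roller_center in the frame of rest above 0.021 m and angle between chock_block's own z axis and vertical below 0.22 rad), for 0.3 s.
At the end, for the whole second after the job is handed in: The roller lies still on the rest, square to it within 3.4 degrees and at least 5 mm up the slope from the stop lugs, held by the chock, which stands flat on the rest touching the roller, released and at rest (x of roller_center in the frame of rest above 0.021 m and contact force between chock and roller above 0.3 N and contact force between each of chock, roller and rest above 0.3 N and angle between chock_block's own z axis and vertical below 0.2 rad and angle between the y axis of roller_center and the y axis of rest, either way round below 0.06 rad and linear speed of each of roller, chock below 0.01 m/s).
It fails at once if the chock is pressed on the roller with more than 20 N (contact force between chock and roller above 20 N).
It fails at once if the roller leaves the rest (height (world z) of roller_center below 0.045 m).
It fails at once if the wooden bar is moved by more than 20 mm (distance of wood_bar from where it was at the start of the episode above 0.02 m).
It fails at once if the vee block is moved by more than 20 mm (distance of vee_block from where it was at the start of the episode above 0.02 m).
It fails at once if the plunger holder is moved by more than 20 mm or tipped (distance of plunger_holder from where it was at the start of the episode above 0.02 m or angle between plunger_holder's own z axis and vertical above 0.4 rad).
It also fails if it takes over 69 s, if anything falls off the work surface, if the arm or the gripper's body presses on something with over 40 N, if the wrist force passes 120 N, or if a joint passes its speed limit or range.

### The arm

A 6-joint arm with a two-finger parallel gripper is mounted at the origin on a cart in front of the work surface, level with it; the furniture and walls round the work are solid. World frame = base frame: x ahead of the robot, y to its left, z up, the work surface at z = 0. Lengths are in mm, angles in rad, forces in N, time in s.
With the tool pointing down it reaches from about 275 to 750 mm from the base axis. Payload 10.2 kg.
Tool frame: the origin (TCP) lies midway between the tips of the shut fingers; the grasp point (between the pads) lies grasp_offset behind it (grasp_offset is the distance from the TCP to the grasp point, in mm); x points along the fingers, z is the direction in which the jaws open and shut, and the axes are right-handed (so a half turn about x gives the same grasp; the last joint's range is limited). The gripper opens to 85 mm and grips with 20 to 120 N. Pads are 22 mm wide; open, the fingers measure 114 mm over their backs; the gripper's body (76 mm by 85 mm) begins 54 mm behind the grasp point. The pads swing forward as they close: fully open they stand 13 mm farther back than shut.
Start: joints at [1.112, 0.313, 1.498, -0, 1.331, -0.223], TCP at [122.664, 510.475, 231.294] pointing down, gripper open.
Joint ranges: [-2.94, 2.94], [-0.97, 2.17], [0.19, 2.56], [-1.23, 4.37], [0.02, 3.11], [-2.88, 2.88]. Speed limits (rad/s): [2.39, 2.39, 3.01, 3.14, 3.14, 3.14].

### API

Orientations are given as a unit quaternion [w, x, y, z].
In Python, from rig import sense, capture, calibration, finish_job, grasp_offset gives the robot as it stands.
- The arm moves only by the shell command python3 -m jog 'ROWS' [FORCE]. ROWS is JSON, a list of rows, each an object with "linear": the shift along the tool's x, y, z scaled (see below), a list of three; "rotation": the turn, a rotation vector about the tool's x, y, z scaled (see below), a list of three; "grip": the finger opening in mm, from 0 to 85.4. A call has 1 to 20 rows; each row is the pose to reach, as a shift and turn from the pose measured when the call began, along the tool's axes at that moment; what a row does not reach only later rows make up. The controller multiplies each number of a shift by 0.3 m and each number of a turn by 0.5 rad. A row lasts 1/12 s, in which the tool goes at most 41.7 mm and 7.16 degrees, less where a joint would pass 70% of its speed; a pose out of reach is approached as far as the arm can. A call with a number of a shift or a turn outside -1 to 1 is refused whole. A call with a gripper value outside its range is refused whole. The fingers move at their own pace and stop on an object; FORCE is the grip in N (left out, the last holds). Time passes only in rows, so rows that repeat a pose let the fingers close. It gives the time, the measured TCP pose, the force and the opening at its end, in the units of the state.
- sense(): the state, without advancing time (a new reading comes with each control period).
- capture(name): name is "scene" or "top"; returns (picture, depth): 480x640x3 uint8, red, green, blue; 480x640 float32, mm along the optical axis (not along the pixel's ray), 0 where there is no reading.
- calibration(name): a dict with "intrinsics" (3x3 intrinsics, pixels), "dist" ([k1, k2, p1, p2, k3] as OpenCV has them; the pictures are not rectified), "world_from_camera" (4x4, takes a point from camera to world coordinates). Camera axes: x right, y up, looking along -z (the intrinsics and any distortion apply to the point x, -y, -z); pixel columns grow to the right and rows downward; lengths in mm; the calibration is good to about 2 mm. A picture is of the moment at which its call begins. calibration takes no time and is no camera call.
- finish_job(): hands the job in, once; it reports no verdict.
The state is a dict: "time_s": time; "joints": joint angles; "dq": joint speeds; "tau": joint torques, N m; "eef_pos": TCP position; "ee_rot": TCP orientation; "force": force on the tool from outside, world axes, zero at the start; "wrist_torque": the same for the moment, N m; "grip_width": opening from 0.0 (shut) to 1.0 (fully open).
Only numpy, scipy, OpenCV 4.12 (cv2) and the standard library are available. Lean on these libraries where they do the work, as an engineer would, in place of code of your own. Each camera call takes 0.05 s, during which the arm holds its last target.

## Working session

There is one attempt and no reset: what is moved stays moved. The work goes in short steps, Python scripts to look and compute and a shell command to move; the robot and the scene stay as the last step left them, time stands still between calls to the robot, and variables do not carry over. Pictures are saved under pics/ and viewed, and the job is handed in when it is done.

```bash
mkdir -p pics; ls; cat > h.py <<'E'
import numpy as np, cv2
from rig import sense, capture, calibration, finish_job, grasp_offset
def cap(n,tag):
    p,d=capture(n); cv2.imwrite(f'pics/{tag}.png',p[:,:,::-1]); np.savez(f'pics/{tag}.npz',p=p,d=d); return p,d
def pts(n,uv,d):
    c=calibration(n);K=np.array(c['intrinsics'],float);D=np.array(c['dist'],float);T=np.array(c['world_from_camera'],float)
    uv=np.asarray(uv,float).reshape(-1,1,2)
    q=cv2.undistortPoints(uv,K,D).reshape(-1,2); d=np.asarray(d,float).reshape(-1)
    P=np.c_[q[:,0]*d,-q[:,1]*d,-d]
    return P@T[:3,:3].T+T[:3,3]
def plane(n,uv,z):
    a=pts(n,uv,np.ones(len(np.reshape(uv,(-1,2))))); o=np.array(calibration(n)['world_from_camera'])[:3,3]
    r=a-o; return o+r*((z-o[2])/r[:,2])[:,None]
E
python3 - <<'E'
from h import *
print(sense()); print(grasp_offset if not callable(grasp_offset) else grasp_offset())
for n in('scene','top'):
    p,d=cap(n,n+'0'); print(n,np.array(calibration(n)['world_from_camera']).round(3).tolist())
E
```

```text
pics
{'time_s': 0.0, 'joints': array([ 1.11158763e+00,  3.13511047e-01,  1.49847285e+00,  2.52093501e-05,
        1.33099107e+00, -2.23402932e-01]), 'dq': array([ 6.99425605e-04, -2.56939252e-04,  2.61307312e-05,  1.58382893e-05,
       -6.60652466e-04,  7.53727183e-04]), 'tau': array([-1.36778581e-04, -4.12266719e+01, -2.59743190e+01, -1.74705274e-04,
        4.13416288e-03, -1.67179763e-05]), 'eef_pos': array([122.54049598, 510.22591959, 230.69037485]), 'ee_rot': array([ 0.55489985, -0.43791418,  0.55578992,  0.43750987]), 'force': array([-0.65743883,  0.56245288,  0.12890221]), 'wrist_torque': array([0.03585269, 0.03612972, 0.01193201]), 'grip_width': 1.0040166472722352}
18.700000000000003
scene [[0.767, 0.481, -0.425, 62.027], [-0.642, 0.592, -0.488, -525.537], [0.017, 0.647, 0.762, 1011.339], [0.0, 0.0, 0.0, 1.0]]
top [[-0.008, 0.997, -0.079, 505.169], [-1.0, -0.007, 0.019, 111.279], [0.019, 0.079, 0.997, 1238.567], [0.0, 0.0, 0.0, 1.0]]
```

View pics/scene0.png

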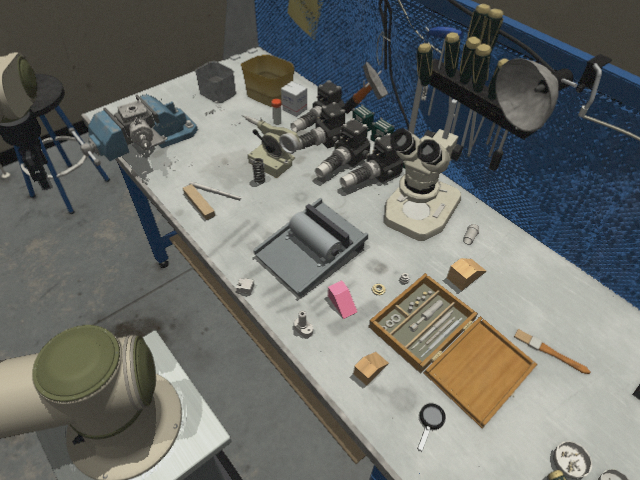

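View pics/top0.png

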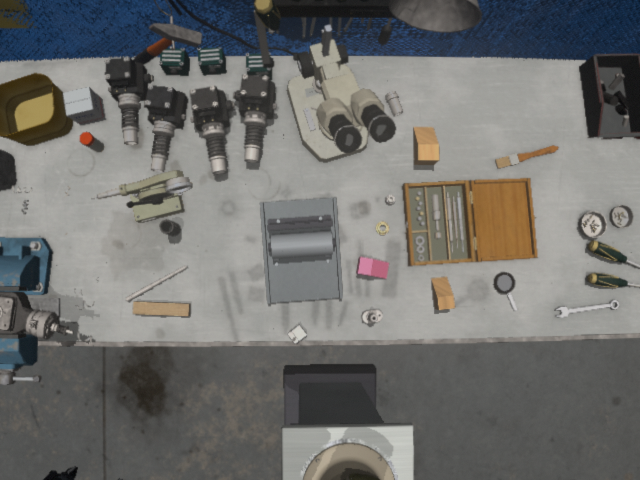

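Candidates for the chock: pink at top (372,268), wood near at top (443,294), and wood far at top (427,145). I leave the pink one and measure the two wooden ones.

```bash
python3 - <<'E'
from h import *
p=np.load('pics/top0.npz');P,d=p['p'],p['d']
s=np.load('pics/scene0.npz')['p']
def c(im,u,v,w=40):return cv2.resize(im[v-w:v+w,u-w:u+w,::-1],(266,266),interpolation=cv2.INTER_CUBIC)
r1=np.hstack([c(P,443,294,25),c(P,427,145,25),c(P,372,268,25)])
r2=np.hstack([c(s,370,367,30),c(s,466,271,30),c(s,342,300,30)])
cv2.imwrite('pics/crop1.png',np.vstack([r1,r2]))
hsv=cv2.cvtColor(P,cv2.COLOR_RGB2HSV)
for n,(u,v) in dict(near=(443,294),far=(427,145)).items():
    m=np.zeros(P.shape[:2],np.uint8);w=24
    m[v-w:v+w,u-w:u+w]=cv2.inRange(hsv,(8,70,60),(28,255,255))[v-w:v+w,u-w:u+w]
    if n=='near': pass
    k,l,st,_=cv2.connectedComponentsWithStats(m);i=l[v,u] or 1+np.argmax(st[1:,4])
    vv,uu=np.nonzero(l==i);X=pts('top',np.c_[uu,vv],d[vv,uu])
    z=X[:,2];print(n,len(uu),'z max',np.percentile(z,[1,50,95,99]).round(1))
    top=X[z>np.percentile(z,97)-4];
    for nm,Q in(('all',X),('top',top)):
        r=cv2.minAreaRect(Q[:,:2].astype(np.float32));print(nm,r, Q.mean(0).round(1))
E
```

```text
near 547 z max [ 2.3 33.9 42.4 45.3]
all ((468.6729736328125, -71.46720886230469), (75.91923522949219, 364.8952331542969), 0.4593657851219177) [ 469.5 -229.1   33.3]
top ((466.9903259277344, -70.27359008789062), (369.05926513671875, 38.35110092163086), 84.05706787109375) [ 450.6 -226.3   62.9]
far 798 z max [ 2.8 45.9 54.2 56. ]
all ((677.0042724609375, -78.72845458984375), (94.01787567138672, 503.6681823730469), 52.69852066040039) [ 826.5 -195.6   42.7]
top ((677.0150756835938, -43.976348876953125), (54.11233139038086, 460.0146484375), 41.19469451904297) [ 804.5 -191.8   69.9]
```

View pics/crop1.png

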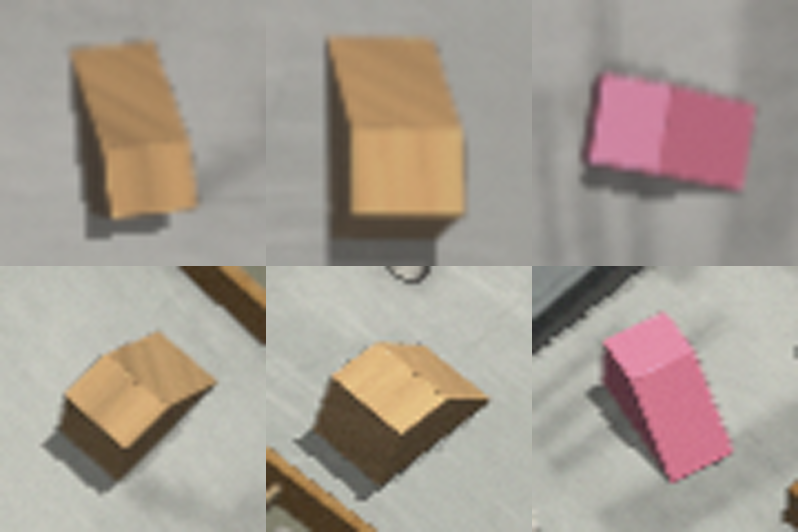

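The top-left and bottom-left crops show the near wooden chock, about 40 mm high. The far one is about 54 mm high and the third is pink, so the near one at (443,294) is mine. Its toe points away from the robot. Next I measure the rest, roller, chock and bystanders.

```bash
python3 - <<'E'
from h import *
p=np.load('pics/top0.npz');P,d=p['p'],p['d']
s=np.load('pics/scene0.npz');S,ds=s['p'],s['d']
a=cv2.resize(P[190:310,250:355,::-1],None,fx=4,fy=4,interpolation=cv2.INTER_CUBIC)
cv2.imwrite('pics/restT.png',a)
b=cv2.resize(S[190:300,245:375,::-1],None,fx=5,fy=5,interpolation=cv2.INTER_CUBIC)
cv2.imwrite('pics/restS.png',b)
# chock
cr=np.array([(110,143),(183,139),(197,207),(108,215)])/5.32+[418,269]-.5+.1
q=plane('top',cr,40);print('top',q.round(1).tolist(),q.mean(0).round(1))
cs=np.array([(65,397),(110,352),(180,393),(125,446-0)])
cs=(np.array([(65,131),(113,86),(168,128),(125,181)]))/(266/60)+[340,337]-.4
q=plane('scene',cs,40);print('scene',q.round(1).tolist(),q.mean(0).round(1))
for n,I,D,box in(('top',P,d,(250,355,190,310)),('scene',S,ds,(245,375,190,300))):
    u0,u1,v0,v1=box;vv,uu=np.mgrid[v0:v1,u0:u1];vv=vv.ravel();uu=uu.ravel();dd=D[vv,uu];k=dd>0
    X=pts(n,np.c_[uu,vv][k],dd[k]);np.save(f'pics/rest_{n}.npy',X)
    Y=X[X[:,2]>12]; print(n,Y.min(0),Y.max(0))
E
```

```text
top [[464.2, -215.7, 40.0], [465.5, -248.9, 40.0], [435.2, -254.6, 40.0], [432.3, -214.1, 40.0]] [ 449.3 -233.3   40. ]
scene [[430.6, -217.4, 40.0], [464.6, -214.7, 40.0], [469.9, -247.7, 40.0], [435.4, -254.2, 40.0]] [ 450.1 -233.5   40. ]
top [451.83432611  11.91151267  12.02510894] [697.6517704  203.86593152  93.57097339]
scene [368.30447982 -80.04047447  12.05306532] [700.35536669 207.07822356  92.65307134]
```

View pics/restT.png

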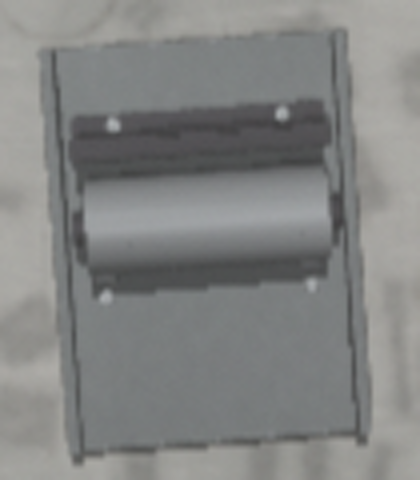

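View pics/restS.png

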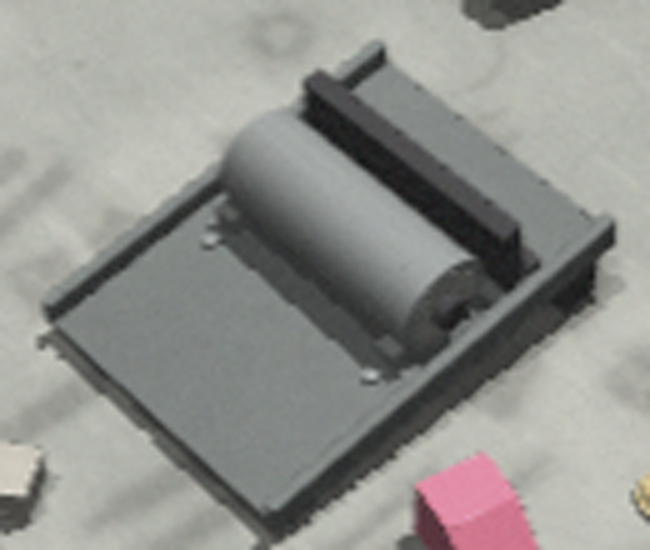

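```bash
python3 - <<'E'
from h import *
X=np.vstack([np.load('pics/rest_top.npy')])
# corners
zf,zn=59.3+0,29.9
for n,cr in(('top',np.array([(41,49),(345,30),(75,458),(367,438)])/4+[250,190]-.5),('scene',np.array([(381,42),(613,224),(45,308),(270,522)])/5+[245,190]-.5)):
    q=np.vstack([plane(n,cr[:2],zf),plane(n,cr[2:],zn)]);print(n,q.round(1).tolist())
    ax=(q[:2].mean(0)-q[2:].mean(0));print('yaw',np.degrees(np.arctan2(ax[1],ax[0])),'len',np.hypot(*ax[:2]))
    w=q[0]-q[1];w2=q[2]-q[3];print('yaw w',np.degrees(np.arctan2(-w[0],w[1])),np.degrees(np.arctan2(-w2[0],w2[1])),np.linalg.norm(w),np.linalg.norm(w2)); c=q.mean(0);print('centre(x=5)',c)
# board plane from depth, lower board region
lo=X[(X[:,0]>475)&(X[:,0]<535)&(X[:,1]>50)&(X[:,1]<160)&(X[:,2]>12)&(X[:,2]<45)]
A=np.c_[lo[:,:2],np.ones(len(lo))];g,*_=np.linalg.lstsq(A,lo[:,2],rcond=None)
print('board',g,'slope',np.degrees(np.arctan(np.hypot(*g[:2]))),'dir',np.degrees(np.arctan2(g[1],g[0])),'res',(A@g-lo[:,2]).std())
# roller: crest
R=X[(X[:,2]>70)&(X[:,0]<625)]
for s in range(4):
    pass
th=np.radians(6)
for yb in range(50,175,15):
    r=R[abs(R[:,1]-yb)<7]
    if len(r)>10:
        # circle fit radius 28 in x,z
        from scipy.optimize import least_squares
        f=least_squares(lambda v:np.hypot(r[:,0]-v[0],r[:,2]-v[1])-28,[580,60],loss='soft_l1');print(yb,f.x.round(1),len(r))
# lugs
lt=(np.array([(105,297),(312,285)])/4+[250,190]-.5);ls=(np.array([(210,240),(370,376)])/5+[245,190]-.5)
print('lug',plane('top',lt,46).round(1).tolist(),plane('scene',ls,46).round(1).tolist())
# chock mask
p=np.load('pics/top0.npz');P,d=p['p'],p['d']
toe=np.array([(70,48),(155,42)])/5.32+[418,269]-.5
print('toe top',plane('top',toe,1).round(1).tolist())
s=(np.array([(160,65),(215,116)]))/(266/60)+[340,337]-.4
print('toe sc',plane('scene',s,1).round(1).tolist())
E
```

```text
top [[686.9, 204.1, 59.3], [697.2, 26.3, 59.3], [448.1, 186.6, 29.9], [458.3, 14.1, 29.9]]
yaw 3.5655008340520173 len 239.31643203412662
yaw w 3.301812223186059 3.4084147164659537 178.1192666147733 172.82875915647847
centre(x=5) [572.63896172 107.77669093  44.6       ]
scene [[685.9, 200.5, 59.3], [694.0, 24.8, 59.3], [449.1, 183.5, 29.9], [457.0, 7.9, 29.9]]
yaw 4.081639458152278 len 237.5292719275816
yaw w 2.6195660863606305 2.563329024220984 175.9154657358599 175.76289032764646
centre(x=5) [571.50312116 104.16278916  44.6       ]
board [ 1.16022411e-01  6.85139272e-03 -3.77197714e+01] slope 6.629431394470168 dir 3.3795241094449735 res 2.4159223426929133
50 [589.1  59.6] 133
65 [588.5  59.6] 143
80 [587.3  59.5] 141
95 [586.5  59.8] 159
110 [586.2  59.7] 144
125 [585.1  59.5] 150
140 [584.3  60.2] 157
155 [583.1  59.8] 150
170 [582.3  59.9] 162
lug [[542.4, 167.8, 46.0], [548.5, 46.6, 46.0]] [[534.1, 155.5, 46.0], [541.8, 35.8, 46.0]]
toe top [[507.0, -208.4, 1.0], [509.3, -248.3, 1.0]]
toe sc [[507.3, -209.0, 1.0], [509.0, -246.9, 1.0]]
```

```bash
cat >> h.py <<'E'
from scipy.spatial.transform import Rotation as Ro
def rot(q): return Ro.from_quat(np.r_[q[1:],q[0]])
def target(yaw,pitch,flip=1):
    # chock-like frame: yaw deg, nose up by pitch deg
    C=Ro.from_euler('z',yaw,degrees=True)*Ro.from_euler('y',-pitch,degrees=True)
    M=C.as_matrix(); x=-M[:,2]; z=flip*M[:,1]; y=np.cross(z,x)
    return Ro.from_matrix(np.c_[x,y,z])
def need(pos,R):
    s=sense(); R0=rot(s['ee_rot']); dl=R0.inv().apply(np.array(pos)-s['eef_pos'])/300
    rv=(R0.inv()*R).as_rotvec()/0.5
    print('lin',dl.round(4).tolist(),'rot',rv.round(4).tolist(),'t',round(s['time_s'],2))
def st():
    s=sense();print('t',round(s['time_s'],2),'p',s['eef_pos'].round(1),'F',s['force'].round(2),'w',round(s['grip_width']*85.4,1),'j',s['joints'].round(2))
    return s
E
python3 - <<'E'
from h import *
s=st();print(rot(s['ee_rot']).as_matrix().round(3))
for f in(1,-1): print(f);need([449,-233,150],target(4.5,0,f))
print(np.array([161,310]),plane('top',[(161,310),(297,334),(372,317),(372,268)],[20,20,50,40]).round(0).tolist())
E
```

```text
t 0.1 p [122.6 510.3 230.8] F [ 0.14 -0.1   0.05] w 85.9 j [ 1.11  0.31  1.5  -0.    1.33 -0.22]
[[-0.    -0.972  0.234]
 [-0.001  0.234  0.972]
 [-1.     0.    -0.001]]
1
lin [0.2714, -1.6369, -2.1545] rot [-0.6287, -0.0022, -0.0008] t 0.1
-1
lin [0.2714, -1.6369, -2.1545] rot [5.6545, -0.0012, 0.0031] t 0.1
[161 310] [[435.0, 443.0, 20.0], [376.0, 119.0, 20.0], [417.0, -56.0, 50.0], [531.0, -59.0, 40.0]]
```

```bash
R='{"linear":[0,-0.72,-0.95],"rotation":[-0.63,0,0],"grip":80}'; python3 -m jog '[{"linear":[0,-0.72,-0.95],"rotation":[-0.63,0,0],"grip":85},{"linear":[0,-0.72,-0.95],"rotation":[-0.63,0,0],"grip":85},{"linear":[0,-0.72,-0.95],"rotation":[-0.63,0,0],"grip":85},{"linear":[0,-0.72,-0.95],"rotation":[-0.63,0,0],"grip":85},{"linear":[0,-0.72,-0.95],"rotation":[-0.63,0,0],"grip":85},{"linear":[0,-0.72,-0.95],"rotation":[-0.63,0,0],"grip":85},{"linear":[0,-0.72,-0.95],"rotation":[-0.63,0,0],"grip":85},{"linear":[0,-0.72,-0.95],"rotation":[-0.63,0,0],"grip":85},{"linear":[0,-0.72,-0.95],"rotation":[-0.63,0,0],"grip":85},{"linear":[0,-0.72,-0.95],"rotation":[-0.63,0,0],"grip":85}]'; python3 -c "
from h import *
st();need([449,-233,100],target(4.5,0))"
```

```text
time_s: 0.93
eef_pos: [267.6, 179.1, 231.1]
ee_rot: [-0.481, 0.518, -0.482, -0.517]
force: [-0.2, 0.1, -0.5]
grip_width: 0.995
t 0.93 p [267.6 179.1 231.1] F [-0.17  0.11 -0.48] w 85.0 j [ 0.22 -0.16  2.01 -0.    1.29 -1.42]
lin [0.4397, -0.5033, -1.4132] rot [-0.0116, -0.004, -0.0] t 0.93
```

```bash
python3 -m jog '[{"linear":[0.1,-0.3,-0.95],"rotation":[-0.01,0,0],"grip":85},{"linear":[0.1,-0.3,-0.95],"rotation":[-0.01,0,0],"grip":85},{"linear":[0.1,-0.3,-0.95],"rotation":[-0.01,0,0],"grip":85},{"linear":[0.1,-0.3,-0.95],"rotation":[-0.01,0,0],"grip":85},{"linear":[0.1,-0.3,-0.95],"rotation":[-0.01,0,0],"grip":85},{"linear":[0.1,-0.3,-0.95],"rotation":[-0.01,0,0],"grip":85},{"linear":[0.1,-0.3,-0.95],"rotation":[-0.01,0,0],"grip":85},{"linear":[0.1,-0.3,-0.95],"rotation":[-0.01,0,0],"grip":85}]'; python3 -c "
from h import *
st();need([449,-233,90],target(4.5,0))"
```

```text
time_s: 1.6
eef_pos: [379.2, -102.5, 200.9]
ee_rot: [-0.48, 0.519, -0.482, -0.518]
force: [-0.3, 1.6, 0.0]
grip_width: 0.993
t 1.6 p [ 379.2 -102.5  200.9] F [-0.25  1.59  0.  ] w 84.8 j [-0.56  0.05  1.9  -0.    1.19 -2.21]
lin [0.3705, -0.1999, -0.4504] rot [-0.0081, -0.0047, -0.001] t 1.6
```

```bash
python3 -m jog '[{"linear":[0.15,-0.2,-0.45],"rotation":[-0.008,-0.005,0],"grip":85},{"linear":[0.3,-0.2,-0.45],"rotation":[-0.008,-0.005,0],"grip":85},{"linear":[0.37,-0.2,-0.45],"rotation":[-0.008,-0.005,0],"grip":85},{"linear":[0.37,-0.2,-0.45],"rotation":[-0.008,-0.005,0],"grip":85},{"linear":[0.37,-0.2,-0.45],"rotation":[-0.008,-0.005,0],"grip":85},{"linear":[0.37,-0.2,-0.45],"rotation":[-0.008,-0.005,0],"grip":85},{"linear":[0.37,-0.2,-0.45],"rotation":[-0.008,-0.005,0],"grip":85},{"linear":[0.37,-0.2,-0.45],"rotation":[-0.008,-0.005,0],"grip":85}]'; python3 -c "
from h import *
st();need([449,-233,5],target(4.5,0))
p,d=cap('top','t1');s,_=cap('scene','s1')
cv2.imwrite('pics/c2.png',np.hstack([cv2.resize(p[240:340,390:490,::-1],(400,400)),cv2.resize(s[310:410,320:420,::-1],(400,400))]))"
```

```text
time_s: 2.27
eef_pos: [449.1, -231.9, 90.7]
ee_rot: [0.48, -0.519, 0.48, 0.52]
force: [0.1, -0.2, 0.3]
grip_width: 0.995
t 2.27 p [ 449.1 -231.9   90.7] F [ 0.08 -0.19  0.32] w 84.9 j [-0.71  0.43  1.73 -0.    0.98 -2.36]
lin [0.2855, 0.0007, -0.0036] rot [0.0014, 0.0004, -0.0008] t 2.27
```

View pics/c2.png

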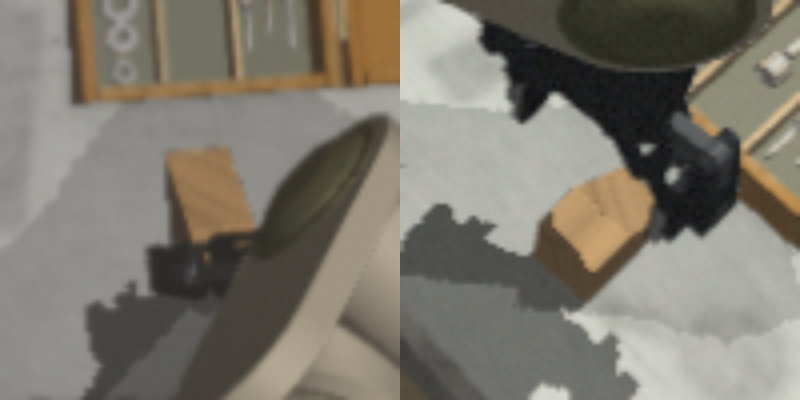

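The crops show the open fingers straddling the block: the left finger is at crop (165,265) and the block is between the fingers. I go down and grip.

```bash
python3 -m jog '[{"linear":[0.1,0,-0.004],"rotation":[0,0,0],"grip":85},{"linear":[0.18,0,-0.004],"rotation":[0,0,0],"grip":85},{"linear":[0.24,0,-0.004],"rotation":[0,0,0],"grip":85},{"linear":[0.28,0,-0.004],"rotation":[0,0,0],"grip":85},{"linear":[0.28,0,-0.004],"rotation":[0,0,0],"grip":85},{"linear":[0.28,0,-0.004],"rotation":[0,0,0],"grip":85},{"linear":[0.28,0,-0.004],"rotation":[0,0,0],"grip":30},{"linear":[0.28,0,-0.004],"rotation":[0,0,0],"grip":30},{"linear":[0.28,0,-0.004],"rotation":[0,0,0],"grip":30},{"linear":[0.28,0,-0.004],"rotation":[0,0,0],"grip":30},{"linear":[0.28,0,-0.004],"rotation":[0,0,0],"grip":30},{"linear":[0.28,0,-0.004],"rotation":[0,0,0],"grip":30},{"linear":[0.28,0,-0.004],"rotation":[0,0,0],"grip":30},{"linear":[0.28,0,-0.004],"rotation":[0,0,0],"grip":30},{"linear":[0.28,0,-0.004],"rotation":[0,0,0],"grip":30},{"linear":[0.28,0,-0.004],"rotation":[0,0,0],"grip":30}]' 40; python3 -c "
from h import *
s=st();print(rot(s['ee_rot']).as_matrix().round(3));cap('top','t2');s,_=cap('scene','s2')
cv2.imwrite('pics/c3.png',cv2.resize(s[310:410,320:420,::-1],(500,500)))"
```

```text
time_s: 3.7
eef_pos: [449.8, -233.6, 8.2]
ee_rot: [-0.48, 0.52, -0.48, -0.519]
force: [0.5, 1.2, 6.4]
grip_width: 0.462
t 3.7 p [ 449.8 -233.6    8.2] F [0.46 1.17 6.39] w 39.4 j [-0.71  0.57  1.78 -0.    0.79 -2.36]
[[ 0.002 -0.997 -0.079]
 [-0.002 -0.079  0.997]
 [-1.    -0.002 -0.002]]
```

View pics/c3.png

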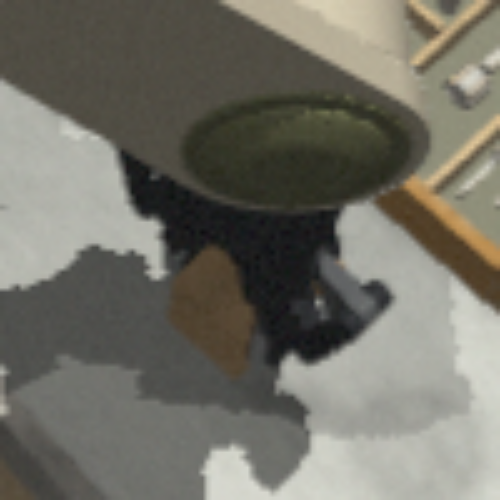

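Gripped at 39.4 mm, as expected. I lift and carry.

```bash
cat >> h.py <<'E'
def rest_tcp(s,h,lat=0,rc=(586.2,106.5,59.8),yaw=3.3,tcph=8.2):
    M=(Ro.from_euler('z',yaw,degrees=True)*Ro.from_euler('y',-7,degrees=True)).as_matrix()
    return np.array(rc)+M[:,0]*s+M[:,1]*lat+M[:,2]*(h+tcph-28)
E
python3 -m jog '[{"linear":[-0.1,0,0],"rotation":[0,0,0],"grip":30},{"linear":[-0.2,0,0],"rotation":[0,0,0],"grip":30},{"linear":[-0.3,0,0],"rotation":[0,0,0],"grip":30},{"linear":[-0.42,0,0],"rotation":[0,0,0],"grip":30},{"linear":[-0.42,0,0],"rotation":[0,0,0],"grip":30},{"linear":[-0.42,0,0],"rotation":[0,0,0],"grip":30},{"linear":[-0.42,0,0],"rotation":[0,0,0],"grip":30},{"linear":[-0.42,0,0],"rotation":[0,0,0],"grip":30}]'; python3 -c "
from h import *
s=st();print(rest_tcp(-100,50));need(rest_tcp(-100,70),target(3.3,7))"
```

```text
time_s: 4.47
eef_pos: [449.0, -232.9, 132.8]
ee_rot: [0.48, -0.519, 0.48, 0.52]
force: [0.3, 0.2, -1.3]
grip_width: 0.46
t 4.47 p [ 449.  -232.9  132.8] F [ 0.26  0.17 -1.25] w 39.3 j [-0.71  0.37  1.69 -0.    1.08 -2.36]
[483.43561589 100.57464289  77.58795944]
lin [0.118, -0.1947, 1.0992] rot [0.0437, 0.0029, -0.245] t 4.47
```

```bash
python3 -m jog '[{"linear":[0,-0.15,0.95],"rotation":[0.04,0.003,-0.245],"grip":30},{"linear":[0,-0.15,0.95],"rotation":[0.04,0.003,-0.245],"grip":30},{"linear":[0,-0.15,0.95],"rotation":[0.04,0.003,-0.245],"grip":30},{"linear":[0,-0.15,0.95],"rotation":[0.04,0.003,-0.245],"grip":30},{"linear":[0,-0.15,0.95],"rotation":[0.04,0.003,-0.245],"grip":30},{"linear":[0,-0.15,0.95],"rotation":[0.04,0.003,-0.245],"grip":30},{"linear":[0,-0.15,0.95],"rotation":[0.04,0.003,-0.245],"grip":30},{"linear":[0,-0.15,0.95],"rotation":[0.04,0.003,-0.245],"grip":30},{"linear":[0,-0.15,0.95],"rotation":[0.04,0.003,-0.245],"grip":30}]'; python3 -c "
from h import *
s=st();need(rest_tcp(-100,30),target(3.3,7))"
```

```text
time_s: 5.22
eef_pos: [470.5, 56.5, 131.7]
ee_rot: [-0.514, 0.544, -0.452, -0.486]
force: [0.4, -0.3, -1.1]
grip_width: 0.458
t 5.22 p [470.5  56.5 131.7] F [ 0.45 -0.32 -1.06] w 39.1 j [-0.14  0.25  1.87  0.03  0.9  -1.79]
lin [0.2522, -0.0306, 0.1437] rot [0.0115, 0.0019, -0.0046] t 5.22
```

```bash
python3 -m jog '[{"linear":[0,-0.03,0.144],"rotation":[0.01,0.002,-0.005],"grip":30},{"linear":[0.1,-0.03,0.144],"rotation":[0.01,0.002,-0.005],"grip":30},{"linear":[0.2,-0.03,0.144],"rotation":[0.01,0.002,-0.005],"grip":30},{"linear":[0.25,-0.03,0.144],"rotation":[0.01,0.002,-0.005],"grip":30},{"linear":[0.25,-0.03,0.144],"rotation":[0.01,0.002,-0.005],"grip":30},{"linear":[0.25,-0.03,0.144],"rotation":[0.01,0.002,-0.005],"grip":30},{"linear":[0.25,-0.03,0.144],"rotation":[0.01,0.002,-0.005],"grip":30}]'; python3 -c "
from h import *
s=st();need(rest_tcp(-100,0),target(3.3,7))
p,d=cap('top','t3');s,_=cap('scene','s3')
cv2.imwrite('pics/c4.png',np.hstack([cv2.resize(p[200:310,250:360,::-1],(400,400)),cv2.resize(s[190:300,250:360,::-1],(400,400))]))"
```

```text
time_s: 5.8
eef_pos: [486.2, 99.9, 59.2]
ee_rot: [-0.516, 0.543, -0.453, -0.483]
force: [0.3, -1.0, -0.8]
grip_width: 0.465
t 5.8 p [486.2  99.9  59.2] F [ 0.26 -0.97 -0.84] w 39.7 j [-0.04  0.41  1.87  0.02  0.73 -1.68]
lin [0.1046, 0.0016, 0.0027] rot [-0.0011, -0.0007, 0.0025] t 5.8
```

View pics/c4.png

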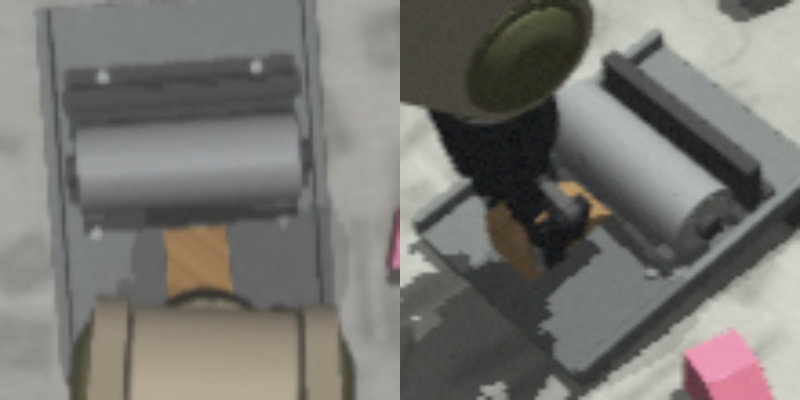

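The toe sits centred between the lugs, at about top-crop (198,240) with the lugs at (97,233) and (283,222). I lower until it touches.

```bash
python3 -m jog '[{"linear":[0.05,0,0.007],"rotation":[0,0,0],"grip":30},{"linear":[0.08,0,0.007],"rotation":[0,0,0],"grip":30},{"linear":[0.085,0,0.007],"rotation":[0,0,0],"grip":30},{"linear":[0.09,0,0.007],"rotation":[0,0,0],"grip":30},{"linear":[0.09,0,0.007],"rotation":[0,0,0],"grip":30},{"linear":[0.09,0,0.007],"rotation":[0,0,0],"grip":30}]'; python3 -m jog '[{"linear":[0.005,0,0],"rotation":[0,0,0],"grip":30},{"linear":[0.005,0,0],"rotation":[0,0,0],"grip":30}]';python3 -m jog '[{"linear":[0.006,0,0],"rotation":[0,0,0],"grip":30},{"linear":[0.006,0,0],"rotation":[0,0,0],"grip":30}]'; python3 -c "
from h import *
s=st();need(rest_tcp(-100,0),target(3.3,7))"
```

```text
time_s: 6.4
eef_pos: [489.7, 102.5, 33.2]
ee_rot: [-0.516, 0.544, -0.452, -0.483]
force: [0.2, 0.3, -1.1]
grip_width: 0.465
time_s: 6.57
eef_pos: [490.0, 102.5, 31.9]
ee_rot: [-0.517, 0.544, -0.452, -0.483]
force: [0.1, 0.5, -1.4]
grip_width: 0.462
time_s: 6.73
eef_pos: [490.2, 102.5, 29.9]
ee_rot: [-0.517, 0.544, -0.452, -0.483]
force: [-0.5, -0.3, -1.3]
grip_width: 0.462
t 6.73 p [490.2 102.5  29.9] F [-0.51 -0.3  -1.29] w 39.4 j [-0.03  0.48  1.88  0.02  0.66 -1.68]
lin [0.0062, 0.0033, -0.0051] rot [0.0001, -0.001, 0.0063] t 6.73
```

```bash
for i in 1; do python3 -m jog '[{"linear":[0.004,0,0],"rotation":[0,0,0],"grip":30},{"linear":[0.004,0,0],"rotation":[0,0,0],"grip":30}]';python3 -m jog '[{"linear":[0.004,0,0],"rotation":[0,0,0],"grip":30},{"linear":[0.004,0,0],"rotation":[0,0,0],"grip":30}]'; python3 -m jog '[{"linear":[0.004,0,0],"rotation":[0,0,0],"grip":30},{"linear":[0.004,0,0],"rotation":[0,0,0],"grip":30}]'; done; python3 -c "
from h import *
s=st();need(rest_tcp(-100,0),target(3.3,7))"
```

```text
time_s: 6.9
eef_pos: [490.2, 102.5, 28.6]
ee_rot: [-0.516, 0.544, -0.452, -0.483]
force: [-0.2, 0.0, 0.0]
grip_width: 0.461
time_s: 7.07
eef_pos: [490.4, 102.5, 28.4]
ee_rot: [-0.516, 0.544, -0.452, -0.483]
force: [-7.5, -1.4, 17.0]
grip_width: 0.465
time_s: 7.23
eef_pos: [490.4, 102.5, 28.3]
ee_rot: [-0.516, 0.544, -0.452, -0.483]
force: [-9.1, -1.6, 18.8]
grip_width: 0.462
t 7.23 p [490.4 102.5  28.3] F [-9.06 -1.63 18.76] w 39.4 j [-0.03  0.48  1.88  0.02  0.66 -1.68]
lin [0.0009, 0.0034, -0.0052] rot [0.0012, -0.0016, 0.0057] t 7.23
```

```bash
python3 -m jog '[{"linear":[-0.001,0,0],"rotation":[0,0,0],"grip":30},{"linear":[-0.001,0,0],"rotation":[0,0,0],"grip":30}]'; python3 -c "
from h import *
s=st()
for i in range(3):capture('top');print(sense()['force'].round(2),sense()['eef_pos'].round(2))"
```

```text
time_s: 7.4
eef_pos: [490.5, 102.5, 29.0]
ee_rot: [-0.516, 0.544, -0.452, -0.483]
force: [-0.0, 0.2, -0.2]
grip_width: 0.464
t 7.4 p [490.5 102.5  29. ] F [-0.01  0.19 -0.22] w 39.6 j [-0.03  0.48  1.88  0.02  0.66 -1.68]
[-0.42  0.46 -1.39] [490.46 102.53  28.72]
[ 0.16  0.02 -1.22] [490.38 102.54  28.55]
[-0.22 -0.43 -0.5 ] [490.35 102.51  28.49]
```

```bash
cat > guard.py <<'E'
# ok if measured push along -slope is below limit
import sys; from h import *
s=sense(); f=-s['force'][0]*np.cos(np.radians(3.3))-s['force'][1]*np.sin(np.radians(3.3))
print('push %.2f Fz %.2f x %.2f z %.2f t %.2f'%(f,s['force'][2],s['eef_pos'][0],s['eef_pos'][2],s['time_s']))
sys.exit(0 if f<float(sys.argv[1]) else 1)
E
python3 -m jog '[{"linear":[-0.002,-0.02,0],"rotation":[0,0,0],"grip":30},{"linear":[-0.002,-0.04,0],"rotation":[0,0,0],"grip":30},{"linear":[-0.002,-0.05,0],"rotation":[0,0,0],"grip":30},{"linear":[-0.002,-0.05,0],"rotation":[0,0,0],"grip":30}]'
python3 - <<'E'
from h import *
st();need(rest_tcp(-75,0),target(3.3,7))
for n in('top','scene'):
    X=np.load(f'pics/rest_{n}.npy');c,s=np.cos(np.radians(3.3)),np.sin(np.radians(3.3))
    xr=(X[:,0]-586.2)*c+(X[:,1]-106.5)*s; yr=-(X[:,0]-586.2)*s+(X[:,1]-106.5)*c
    k=(abs(yr)<65)&(xr>20)&(xr<110)
    for a in range(24,100,4):
        m=k&(xr>=a)&(xr<a+4)
        if m.sum():print(n,a,m.sum(),np.percentile(X[m,2],[10,50,90]).round(1))
E
```

```text
time_s: 7.88
eef_pos: [506.1, 103.3, 31.0]
ee_rot: [-0.516, 0.544, -0.452, -0.483]
force: [0.4, 0.3, -0.9]
grip_width: 0.458
t 7.88 p [506.1 103.3  31. ] F [ 0.39  0.27 -0.93] w 39.2 j [-0.03  0.5   1.83  0.02  0.68 -1.67]
lin [0.0035, -0.0268, -0.0049] rot [0.001, -0.0016, 0.0072] t 7.88
top 24 54 [62.1 69.2 72.7]
top 28 56 [32.6 35.  38.1]
top 32 117 [33.4 36.7 83.9]
top 36 184 [35.  81.5 86.2]
top 40 110 [81.4 85.1 88.1]
top 44 95 [82.4 85.9 88.6]
top 48 35 [73.8 84.7 88.2]
top 52 47 [43.4 45.2 48.9]
top 56 92 [41.7 44.9 48.2]
top 60 93 [42.6 45.1 49.1]
top 64 79 [39.8 43.5 47.5]
top 68 86 [36.7 40.  42.8]
top 72 98 [38.  40.5 43.5]
top 76 89 [38.3 41.7 45.1]
top 80 94 [39.  41.6 44.6]
top 84 96 [39.9 42.4 44.9]
top 88 91 [39.3 42.6 46.2]
top 92 91 [40.5 43.9 46.5]
top 96 91 [40.9 43.7 46.9]
scene 28 2 [32.5 34.6 36.6]
scene 32 19 [37.1 82.5 86. ]
scene 36 247 [58.5 73.  85. ]
scene 40 150 [47.1 63.1 86.8]
scene 44 63 [83.  85.7 87.9]
scene 48 25 [82.8 84.6 86.3]
scene 60 2 [44.8 45.7 46.5]
scene 64 1 [46.7 46.7 46.7]
scene 68 3 [40.9 42.2 43.2]
scene 72 8 [37.9 41.2 43.5]
scene 76 21 [40.3 42.2 44.2]
scene 80 58 [38.9 41.8 44.7]
scene 84 56 [40.4 42.5 45.1]
scene 88 66 [40.  42.4 45.4]
scene 92 56 [40.5 43.4 45.5]
scene 96 56 [40.1 43.2 46.1]
```

Depth puts the backstop face about 9–10 mm ahead of the roller. Contact should come at TCP x≈516 and the stop at about 525. I advance, then creep with a force check between steps.

```bash
python3 -m jog '[{"linear":[0.001,-0.01,0],"rotation":[0,0,0],"grip":30},{"linear":[0.002,-0.02,0],"rotation":[0,0,0],"grip":30},{"linear":[0.002,-0.02,0],"rotation":[0,0,0],"grip":30}]' >/dev/null; python3 guard.py 4 && python3 -m jog '[{"linear":[0.001,-0.004,0],"rotation":[0,0,0],"grip":30},{"linear":[0.001,-0.004,0],"rotation":[0,0,0],"grip":30}]'>/dev/null; python3 guard.py 4 && python3 -m jog '[{"linear":[0.001,-0.004,0],"rotation":[0,0,0],"grip":30},{"linear":[0.001,-0.004,0],"rotation":[0,0,0],"grip":30}]'>/dev/null; python3 guard.py 4 && python3 -m jog '[{"linear":[0.001,-0.004,0],"rotation":[0,0,0],"grip":30},{"linear":[0.001,-0.004,0],"rotation":[0,0,0],"grip":30}]'>/dev/null; python3 guard.py 4; python3 -c "
from h import *
need(rest_tcp(-73,0),target(3.3,7))"
```

```text
push 0.82 Fz 0.28 x 512.72 z 31.26 t 8.13
push 5.17 Fz 6.27 x 513.35 z 31.23 t 8.30
push 5.17 Fz 6.27 x 513.35 z 31.23 t 8.30
push 5.17 Fz 6.27 x 513.35 z 31.23 t 8.30
lin [0.0011, -0.0094, -0.0049] rot [0.0014, -0.0017, 0.0048] t 8.3
```

```bash
python3 -m jog '[{"linear":[-0.001,-0.003,0],"rotation":[0,0,0],"grip":30},{"linear":[-0.001,-0.003,0],"rotation":[0,0,0],"grip":30}]'>/dev/null; python3 guard.py 6 && python3 -m jog '[{"linear":[0,-0.003,0],"rotation":[0,0,0],"grip":30},{"linear":[0,-0.003,0],"rotation":[0,0,0],"grip":30}]'>/dev/null; python3 guard.py 6 && python3 -m jog '[{"linear":[0,-0.003,0],"rotation":[0,0,0],"grip":30},{"linear":[0,-0.003,0],"rotation":[0,0,0],"grip":30}]'>/dev/null; python3 guard.py 6 && python3 -m jog '[{"linear":[0,-0.003,0],"rotation":[0,0,0],"grip":30},{"linear":[0,-0.003,0],"rotation":[0,0,0],"grip":30}]'>/dev/null; python3 guard.py 6; python3 -c "
from h import *
need(rest_tcp(-73,0),target(3.3,7))"
```

```text
push -0.57 Fz -0.66 x 514.34 z 31.72 t 8.47
push -0.65 Fz -0.08 x 515.50 z 31.88 t 8.63
push -0.48 Fz -0.87 x 516.58 z 31.98 t 8.80
push 0.08 Fz -0.30 x 517.65 z 32.12 t 8.97
lin [0.0023, 0.0052, -0.0047] rot [0.001, -0.0018, 0.0069] t 8.97
```

```bash
python3 -m jog '[{"linear":[0.0005,-0.003,0],"rotation":[0,0,0],"grip":30},{"linear":[0.0005,-0.003,0],"rotation":[0,0,0],"grip":30}]'>/dev/null; python3 guard.py 5 && python3 -m jog '[{"linear":[0.0005,-0.003,0],"rotation":[0,0,0],"grip":30},{"linear":[0.0005,-0.003,0],"rotation":[0,0,0],"grip":30}]'>/dev/null; python3 guard.py 5 && python3 -m jog '[{"linear":[0,-0.003,0],"rotation":[0,0,0],"grip":30},{"linear":[0,-0.003,0],"rotation":[0,0,0],"grip":30}]'>/dev/null; python3 guard.py 5 && python3 -m jog '[{"linear":[0,-0.003,0],"rotation":[0,0,0],"grip":30},{"linear":[0,-0.003,0],"rotation":[0,0,0],"grip":30}]'>/dev/null; python3 guard.py 5; python3 -c "
from h import *
need(rest_tcp(-73,0),target(3.3,7))
p,d=cap('top','t4');s,_=cap('scene','s4')
cv2.imwrite('pics/c5.png',np.hstack([cv2.resize(p[200:310,250:360,::-1],(400,400)),cv2.resize(s[190:300,250:360,::-1],(400,400))]))"
```

```text
push 0.38 Fz -1.94 x 518.42 z 31.90 t 9.13
push 6.61 Fz 4.85 x 518.52 z 31.88 t 9.30
push 6.61 Fz 4.85 x 518.52 z 31.88 t 9.30
push 6.61 Fz 4.85 x 518.52 z 31.88 t 9.30
lin [0.0011, 0.008, -0.0049] rot [0.0015, -0.0016, 0.001] t 9.3
```

View pics/c5.png

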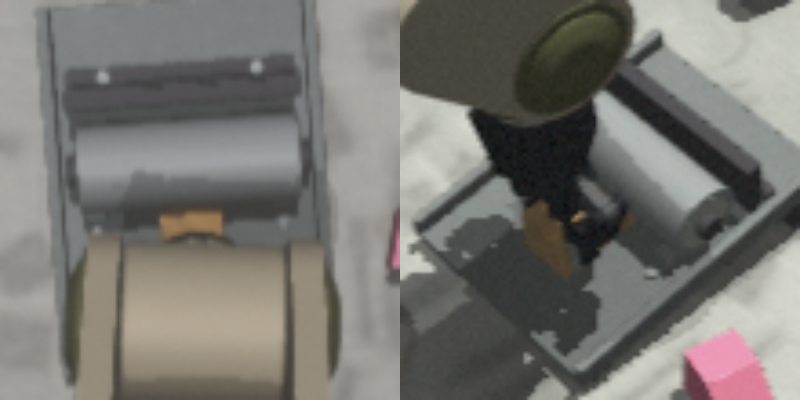

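The toe reaches under the roller's low side at top-crop (190,215), and the roller is not yet visibly moved. I keep the chock light on the board and creep on.

```bash
python3 -m jog '[{"linear":[-0.0006,-0.003,0],"rotation":[0,0,0],"grip":30},{"linear":[-0.0006,-0.003,0],"rotation":[0,0,0],"grip":30}]'>/dev/null; python3 guard.py 6 && python3 -m jog '[{"linear":[0,-0.003,0],"rotation":[0,0,0],"grip":30},{"linear":[0,-0.003,0],"rotation":[0,0,0],"grip":30}]'>/dev/null; python3 guard.py 6 && python3 -m jog '[{"linear":[0,-0.003,0],"rotation":[0,0,0],"grip":30},{"linear":[0,-0.003,0],"rotation":[0,0,0],"grip":30}]'>/dev/null; python3 guard.py 6 && python3 -m jog '[{"linear":[0,-0.003,0],"rotation":[0,0,0],"grip":30},{"linear":[0,-0.003,0],"rotation":[0,0,0],"grip":30}]'>/dev/null; python3 guard.py 6; python3 -c "
from h import *
need(rest_tcp(-73,0),target(3.3,7))"
```

```text
push 3.17 Fz 0.27 x 518.82 z 31.99 t 9.57
push 7.10 Fz 2.35 x 519.19 z 32.03 t 9.73
push 7.10 Fz 2.35 x 519.19 z 32.03 t 9.73
push 7.10 Fz 2.35 x 519.19 z 32.03 t 9.73
lin [0.0014, 0.0103, -0.0053] rot [0.0015, -0.0011, -0.0048] t 9.73
```

```bash
python3 -m jog '[{"linear":[-0.0005,-0.002,0],"rotation":[0,0,0],"grip":30},{"linear":[-0.0005,-0.002,0],"rotation":[0,0,0],"grip":30}]'>/dev/null; python3 guard.py 8 && python3 -m jog '[{"linear":[0,-0.002,0],"rotation":[0,0,0],"grip":30},{"linear":[0,-0.002,0],"rotation":[0,0,0],"grip":30}]'>/dev/null; python3 guard.py 8 && python3 -m jog '[{"linear":[0,-0.002,0],"rotation":[0,0,0],"grip":30},{"linear":[0,-0.002,0],"rotation":[0,0,0],"grip":30}]'>/dev/null; python3 guard.py 8 && python3 -m jog '[{"linear":[0,-0.002,0],"rotation":[0,0,0],"grip":30},{"linear":[0,-0.002,0],"rotation":[0,0,0],"grip":30}]'>/dev/null; python3 guard.py 8; python3 -c "
from h import *
need(rest_tcp(-73,0),target(3.3,7))"
```

```text
push 4.84 Fz 1.37 x 519.37 z 32.17 t 9.90
push 6.18 Fz 3.59 x 519.48 z 32.21 t 10.07
push 7.45 Fz 4.39 x 519.53 z 32.28 t 10.23
push 7.33 Fz 3.84 x 519.55 z 32.33 t 10.40
lin [0.0023, 0.0116, -0.0056] rot [0.0022, -0.001, -0.0159] t 10.4
```

```bash
python3 -m jog '[{"linear":[-0.002,-0.0015,0],"rotation":[0,0,0.016],"grip":30},{"linear":[-0.002,-0.0015,0],"rotation":[0,0,0.016],"grip":30},{"linear":[-0.002,-0.0015,0],"rotation":[0,0,0.016],"grip":30}]'>/dev/null; python3 guard.py 8; python3 -c "
from h import *
need(rest_tcp(-73,0),target(3.3,7));print(sense()['wrist_torque'],sense()['force'])
p,d=cap('top','t5');s,_=cap('scene','s5')
q=np.load('pics/t4.npz')['p'];q0=np.load('pics/t3.npz')['p']
f=lambda p:cv2.resize(p[205:265,255:345,::-1],(380,253))
cv2.imwrite('pics/c6.png',np.vstack([np.hstack([f(q0),f(p)]),np.hstack([cv2.resize(s[200:280,280:360,::-1],(380,380)),cv2.resize(np.load('pics/s3.npz')['p'][200:280,280:360,::-1],(380,380))])])[:600])"
```

```text
push 3.28 Fz 1.26 x 520.01 z 32.95 t 10.65
lin [0.0043, 0.0133, -0.0056] rot [0.0022, -0.001, -0.0316] t 10.65
[-0.12233817  0.4922275  -0.02577256] [-3.25261248 -0.65075082  1.25910429]
```

View pics/c6.png

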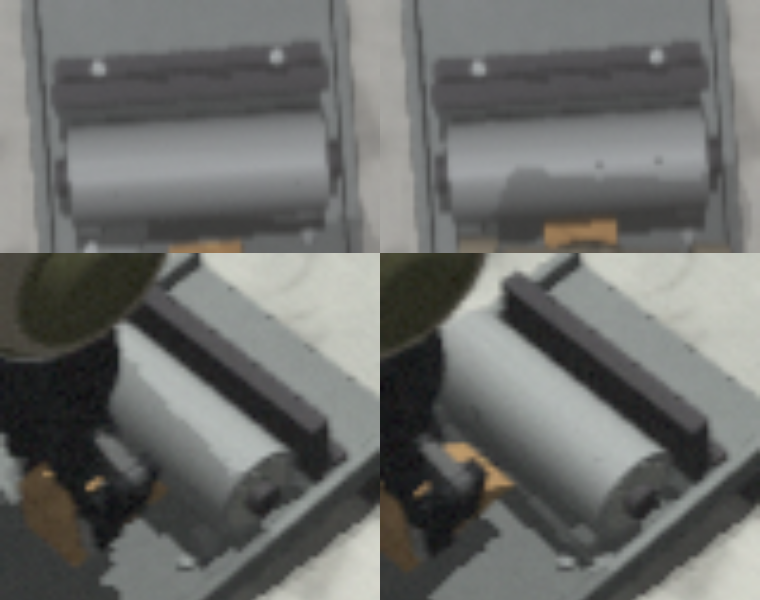

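I rotated the wrong way: the residual shows the toe is now pitched nose-down and digging in. I correct the pitch.

```bash
python3 -m jog '[{"linear":[0,0,0],"rotation":[0,0,-0.034],"grip":30},{"linear":[0,0,0],"rotation":[0,0,-0.034],"grip":30},{"linear":[0,0,0],"rotation":[0,0,-0.034],"grip":30}]'>/dev/null; python3 guard.py 8 ; python3 -c "
from h import *
need(rest_tcp(-73,0),target(3.3,7));print(sense()['wrist_torque'],sense()['force'])"; python3 -m jog '[{"linear":[0.001,-0.002,0],"rotation":[0,0,-0.004],"grip":30},{"linear":[0.001,-0.002,0],"rotation":[0,0,-0.004],"grip":30},{"linear":[0.001,-0.002,0],"rotation":[0,0,-0.004],"grip":30}]'>/dev/null; python3 guard.py 8 ; python3 -c "
from h import *
need(rest_tcp(-73,0),target(3.3,7));print(sense()['wrist_torque'],sense()['force'])"
```

```text
push 1.07 Fz -1.41 x 519.97 z 32.85 t 11.00
lin [0.0037, 0.0133, -0.0057] rot [0.0021, -0.0008, 0.0034] t 11.0
[ 0.08891911  0.32954286 -0.00667279] [-1.12190121  0.84004679 -1.406185  ]
push 1.51 Fz -2.24 x 520.52 z 32.51 t 11.25
lin [0.0023, 0.0149, -0.0059] rot [0.002, -0.0007, 0.0068] t 11.25
[0.03259833 0.44880672 0.00146424] [-1.5512124   0.5958877  -2.23564353]
```

```bash
python3 -m jog '[{"linear":[0,-0.003,0],"rotation":[0,0,0],"grip":30},{"linear":[0,-0.003,0],"rotation":[0,0,0],"grip":30}]'>/dev/null; python3 guard.py 6 && python3 -m jog '[{"linear":[0,-0.003,0],"rotation":[0,0,0],"grip":30},{"linear":[0,-0.003,0],"rotation":[0,0,0],"grip":30}]'>/dev/null; python3 guard.py 6 && python3 -m jog '[{"linear":[0,-0.003,0],"rotation":[0,0,0],"grip":30},{"linear":[0,-0.003,0],"rotation":[0,0,0],"grip":30}]'>/dev/null; python3 guard.py 6 && python3 -m jog '[{"linear":[0,-0.003,0],"rotation":[0,0,0],"grip":30},{"linear":[0,-0.003,0],"rotation":[0,0,0],"grip":30}]'>/dev/null; python3 guard.py 6; python3 -c "
from h import *
need(rest_tcp(-73,0),target(3.3,7));print(sense()['wrist_torque'],sense()['force'])"
```

```text
push 1.54 Fz -1.67 x 521.55 z 32.64 t 11.42
push 1.53 Fz -1.86 x 522.65 z 32.81 t 11.58
push 2.01 Fz -1.42 x 523.83 z 32.99 t 11.75
push 1.52 Fz -1.54 x 525.00 z 33.21 t 11.92
lin [0.0027, 0.0301, -0.0056] rot [0.002, -0.0009, 0.0094] t 11.92
[ 0.0303063   0.42722641 -0.01251635] [-1.54057395  0.34843777 -1.54429742]
```

It rolls up at about 1.5 N. I continue with smaller steps.

```bash
python3 -m jog '[{"linear":[0.0003,-0.002,0],"rotation":[0,0,0.002],"grip":30},{"linear":[0.0003,-0.002,0],"rotation":[0,0,0.002],"grip":30}]'>/dev/null; python3 guard.py 5 && python3 -m jog '[{"linear":[0.0003,-0.002,0],"rotation":[0,0,0.002],"grip":30},{"linear":[0.0003,-0.002,0],"rotation":[0,0,0.002],"grip":30}]'>/dev/null; python3 guard.py 5 && python3 -m jog '[{"linear":[0,-0.002,0],"rotation":[0,0,0],"grip":30},{"linear":[0,-0.002,0],"rotation":[0,0,0],"grip":30}]'>/dev/null; python3 guard.py 5 && python3 -m jog '[{"linear":[0,-0.002,0],"rotation":[0,0,0],"grip":30},{"linear":[0,-0.002,0],"rotation":[0,0,0],"grip":30}]'>/dev/null; python3 guard.py 5; python3 -c "
from h import *
need(rest_tcp(-73,0),target(3.3,7));print(sense()['wrist_torque'],sense()['force'])"
```

```text
push 1.44 Fz -1.73 x 525.79 z 33.27 t 12.08
push 1.48 Fz -2.15 x 526.57 z 33.28 t 12.25
push 2.79 Fz -1.48 x 527.32 z 33.41 t 12.42
push 1.49 Fz -1.61 x 528.10 z 33.55 t 12.58
lin [0.0026, 0.0404, -0.0054] rot [0.0019, -0.0011, 0.0074] t 12.58
[-0.00182264  0.49149501 -0.03325908] [-1.49704114  0.03116138 -1.60525268]
```

```bash
python3 -m jog '[{"linear":[0.0005,-0.002,0],"rotation":[0,0,0.002],"grip":30},{"linear":[0.0005,-0.002,0],"rotation":[0,0,0.002],"grip":30}]'>/dev/null; python3 guard.py 5 && python3 -m jog '[{"linear":[0.0005,-0.002,0],"rotation":[0,0,0],"grip":30},{"linear":[0.0005,-0.002,0],"rotation":[0,0,0],"grip":30}]'>/dev/null; python3 guard.py 5 && python3 -m jog '[{"linear":[0,-0.002,0],"rotation":[0,0,0],"grip":30},{"linear":[0,-0.002,0],"rotation":[0,0,0],"grip":30}]'>/dev/null; python3 guard.py 5 && python3 -m jog '[{"linear":[0,-0.002,0],"rotation":[0,0,0],"grip":30},{"linear":[0,-0.002,0],"rotation":[0,0,0],"grip":30}]'>/dev/null; python3 guard.py 5; python3 -c "
from h import *
need(rest_tcp(-73,0),target(3.3,7));print(sense()['wrist_torque'],sense()['force'])"
```

```text
push 1.66 Fz -1.96 x 528.74 z 33.41 t 12.75
push 3.85 Fz -1.62 x 529.08 z 33.24 t 12.92
push 6.18 Fz 1.07 x 529.10 z 33.25 t 13.08
push 6.18 Fz 1.07 x 529.10 z 33.25 t 13.08
lin [0.0014, 0.0436, -0.0056] rot [0.0021, -0.0009, 0.0001] t 13.08
[-0.08609281  0.98939468 -0.12540299] [-6.14725094 -0.67062433  1.07444823]
```

```bash
python3 -c "
from h import *
p,d=cap('top','t6');s,_=cap('scene','s6');st()
q0=np.load('pics/t3.npz')['p']
f=lambda p:cv2.resize(p[205:265,255:345,::-1],(380,253))
cv2.imwrite('pics/c7.png',np.vstack([np.hstack([f(q0),f(p)]),np.hstack([cv2.resize(s[200:270,290:360,::-1],(380,340)),cv2.resize(np.load('pics/s3.npz')['p'][200:270,290:360,::-1],(380,340))])])[:600])
vv,uu=np.mgrid[190:310,250:355];vv=vv.ravel();uu=uu.ravel();k=d[vv,uu]>0
X=pts('top',np.c_[uu,vv][k],d[vv,uu][k]);R=X[(X[:,2]>70)&(X[:,0]<640)&(X[:,0]>570)]
from scipy.optimize import least_squares
for yb in range(50,175,15):
    r=R[(abs(R[:,1]-yb)<7)]
    r=r[np.hypot(r[:,0]-596,r[:,2]-61)<32]
    g=least_squares(lambda v:np.hypot(r[:,0]-v[0],r[:,2]-v[1])-28,[596,61],loss='soft_l1');print(yb,g.x.round(1),len(r))
"
```

```text
t 13.18 p [529.1 104.9  33.2] F [-7.15 -1.07  1.07] w 39.6 j [-0.03  0.53  1.76  0.01  0.72 -1.67]
50 [599.6  60.9] 131
65 [598.6  60.8] 136
80 [597.7  60.9] 134
95 [596.8  61.3] 141
110 [595.9  60.8] 134
125 [594.8  60.9] 131
140 [594.6  60.9] 139
155 [593.3  60.5] 126
170 [592.4  61. ] 126
```

View pics/c7.png

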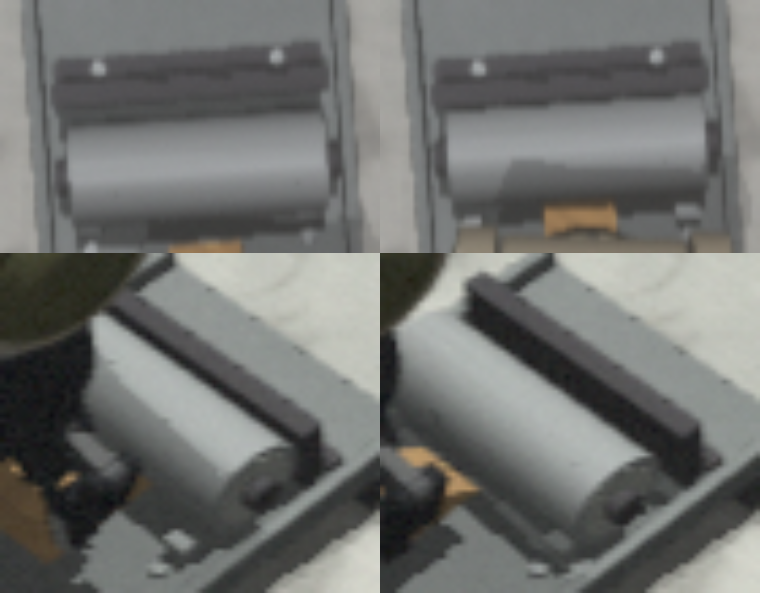

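The roller has moved 9.8 mm in depth, from 586.2 to about 596. It is against the dark bar along its whole length and square to it, clear of the lugs at top-crop (472,221) and (688,211). Now I press to about 10 N.

```bash
python3 -m jog '[{"linear":[0,-0.0025,0],"rotation":[0,0,0],"grip":30},{"linear":[0,-0.0025,0],"rotation":[0,0,0],"grip":30}]'>/dev/null; python3 guard.py 9; python3 -c "
from h import *
need(rest_tcp(-73,0),target(3.3,7));print(sense()['wrist_torque'],sense()['force'])"
```

```text
push 8.05 Fz 2.19 x 529.09 z 33.29 t 13.35
lin [0.0016, 0.0436, -0.0055] rot [0.002, -0.0009, -0.0037] t 13.35
[-0.14150187  1.19473373 -0.06458681] [-7.9666251  -1.59446739  2.186735  ]
```

```bash
python3 -m jog '[{"linear":[-0.0004,-0.003,0],"rotation":[0,0,-0.004],"grip":30},{"linear":[-0.0004,-0.003,0],"rotation":[0,0,-0.004],"grip":30},{"linear":[-0.0004,-0.003,0],"rotation":[0,0,-0.004],"grip":30},{"linear":[-0.0004,-0.003,0],"rotation":[0,0,-0.004],"grip":30}]'>/dev/null; python3 guard.py 9; python3 -c "
from h import *
need(rest_tcp(-73,0),target(3.3,7));print(sense()['wrist_torque'],sense()['force'])"
```

```text
push 7.91 Fz 1.85 x 529.11 z 33.34 t 13.68
lin [0.0017, 0.0437, -0.0055] rot [0.002, -0.0009, -0.0041] t 13.68
[-0.15362786  1.1671283  -0.12589484] [-7.80437964 -2.11736084  1.85204812]
```

```bash
python3 -m jog '[{"linear":[-0.0003,-0.004,0],"rotation":[0,0,-0.004],"grip":30},{"linear":[-0.0003,-0.004,0],"rotation":[0,0,-0.004],"grip":30},{"linear":[-0.0003,-0.004,0],"rotation":[0,0,-0.004],"grip":30},{"linear":[-0.0003,-0.004,0],"rotation":[0,0,-0.004],"grip":30}]'>/dev/null; python3 guard.py 10; python3 -c "
from h import *
need(rest_tcp(-73,0),target(3.3,7));print(sense()['wrist_torque'],sense()['force'])"
```

```text
push 10.11 Fz 2.66 x 529.10 z 33.36 t 14.02
lin [0.0018, 0.0437, -0.0056] rot [0.0024, -0.0008, -0.0061] t 14.02
[-0.26956624  1.41337875 -0.13402776] [-10.02182532  -1.80313954   2.6610779 ]
```

```bash
python3 -m jog '[{"linear":[-0.001,-0.004,0],"rotation":[0,0,-0.006],"grip":30},{"linear":[-0.001,-0.004,0],"rotation":[0,0,-0.006],"grip":30},{"linear":[-0.001,-0.004,0],"rotation":[0,0,-0.006],"grip":30}]'>/dev/null; python3 guard.py 10; python3 -c "
from h import *
need(rest_tcp(-73,0),target(3.3,7));print(sense()['wrist_torque'],sense()['force'])"
```

```text
push 8.88 Fz 1.91 x 529.12 z 33.42 t 14.27
lin [0.0021, 0.0438, -0.0055] rot [0.0021, -0.0007, -0.006] t 14.27
[-0.27121367  1.36483467 -0.0768582 ] [-8.83685218 -0.92314645  1.90730572]
```

```bash
python3 -m jog '[{"linear":[-0.0015,-0.005,0],"rotation":[0,0,-0.006],"grip":30},{"linear":[-0.0015,-0.005,0],"rotation":[0,0,-0.006],"grip":30},{"linear":[-0.0015,-0.005,0],"rotation":[0,0,-0.006],"grip":30},{"linear":[-0.0015,-0.005,0],"rotation":[0,0,-0.006],"grip":30},{"linear":[-0.0015,-0.005,0],"rotation":[0,0,-0.006],"grip":30}]'>/dev/null; python3 guard.py 10; python3 -c "
from h import *
need(rest_tcp(-73,0),target(3.3,7));print(sense()['wrist_torque'],sense()['force'])"
```

```text
push 8.67 Fz 0.32 x 529.11 z 33.50 t 14.68
lin [0.0024, 0.0438, -0.0056] rot [0.0023, -0.0006, -0.0076] t 14.68
[-0.2514118   1.44324262 -0.17433917] [-8.6075824  -1.3145007   0.32434533]
```

```bash
python3 -m jog '[{"linear":[-0.001,-0.0062,0],"rotation":[0,0,-0.006],"grip":30},{"linear":[-0.001,-0.0062,0],"rotation":[0,0,-0.006],"grip":30},{"linear":[-0.001,-0.0062,0],"rotation":[0,0,-0.006],"grip":30},{"linear":[-0.001,-0.0062,0],"rotation":[0,0,-0.006],"grip":30}]'>/dev/null; python3 guard.py 10; python3 -c "
from h import *
need(rest_tcp(-73,0),target(3.3,7));print(sense()['wrist_torque'],sense()['force'])"
```

```text
push 11.66 Fz 2.23 x 529.14 z 33.52 t 15.02
lin [0.0025, 0.0439, -0.0056] rot [0.0023, -0.0005, -0.0109] t 15.02
[-0.41850426  1.6863621  -0.15918472] [-11.54299153  -2.31928142   2.23266385]
```

```bash
python3 -m jog '[{"linear":[-0.0015,-0.0065,0],"rotation":[0,0,-0.01],"grip":30},{"linear":[-0.0015,-0.0065,0],"rotation":[0,0,-0.01],"grip":30},{"linear":[-0.0015,-0.0065,0],"rotation":[0,0,-0.01],"grip":30},{"linear":[-0.0015,-0.0065,0],"rotation":[0,0,-0.01],"grip":30},{"linear":[-0.0015,-0.0065,0],"rotation":[0,0,-0.01],"grip":30},{"linear":[-0.0015,-0.0065,0],"rotation":[0,0,-0.01],"grip":30},{"linear":[-0.0015,-0.0065,0],"rotation":[0,0,-0.01],"grip":30},{"linear":[-0.0015,-0.0065,0],"rotation":[0,0,-0.01],"grip":30}]'>/dev/null; python3 guard.py 10; python3 -c "
from h import *
need(rest_tcp(-73,0),target(3.3,7));print(sense()['wrist_torque'],sense()['force'])"
```

```text
push 11.45 Fz 1.28 x 529.15 z 33.55 t 15.68
lin [0.0026, 0.0439, -0.0056] rot [0.0024, -0.0003, -0.0107] t 15.68
[-0.34656893  1.78220294 -0.13541356] [-11.32871247  -2.45311637   1.27504558]
```

I've held 10–11.5 N for over a second. Now I relax to near zero and open slowly.

```bash
python3 -m jog '[{"linear":[0,-0.003,0],"rotation":[0,0,-0.005],"grip":30},{"linear":[0,-0.001,0],"rotation":[0,0,-0.003],"grip":30},{"linear":[0,-0.001,0],"rotation":[0,0,0],"grip":30}]'>/dev/null; python3 guard.py 10; python3 -m jog '[{"linear":[0.0005,-0.001,0],"rotation":[0,0,-0.005],"grip":30},{"linear":[0.0005,-0.001,0],"rotation":[0,0,-0.005],"grip":30}]'>/dev/null; python3 guard.py 10;python3 -c "
from h import *
need(rest_tcp(-73,0),target(3.3,7));print(sense()['wrist_torque'],sense()['force'])"
```

```text
push 5.92 Fz 0.52 x 529.09 z 33.55 t 15.93
push 5.75 Fz 1.09 x 529.11 z 33.47 t 16.10
lin [0.0023, 0.0437, -0.0055] rot [0.0024, -0.0004, -0.0089] t 16.1
[-0.13553032  0.93291801 -0.07428101] [-5.67736829 -1.42715414  1.09303039]
```

```bash
python3 -m jog '[{"linear":[0,0,0],"rotation":[0,0,0],"grip":30},{"linear":[0,0,0],"rotation":[0,0,0],"grip":30}]'>/dev/null; python3 guard.py 10; python3 -m jog '[{"linear":[0,0,0],"rotation":[0,0,0],"grip":40},{"linear":[0,0,0],"rotation":[0,0,0],"grip":43},{"linear":[0,0,0],"rotation":[0,0,0],"grip":48},{"linear":[0,0,0],"rotation":[0,0,0],"grip":56},{"linear":[0,0,0],"rotation":[0,0,0],"grip":62},{"linear":[0,0,0],"rotation":[0,0,0],"grip":62},{"linear":[0,0,0],"rotation":[0,0,0],"grip":62}]' 20; python3 guard.py 10;python3 -c "
from h import *
p,d=cap('top','t7');s,_=cap('scene','s7')
f=lambda p:cv2.resize(p[205:265,255:345,::-1],(380,253))
cv2.imwrite('pics/c8.png',np.hstack([f(p),cv2.resize(s[200:280,280:360,::-1],(380,253))]))
"
```

```text
push 4.63 Fz -0.70 x 529.09 z 33.49 t 16.27
time_s: 16.85
eef_pos: [529.2, 104.9, 33.6]
ee_rot: [-0.515, 0.542, -0.454, -0.485]
force: [-0.0, -1.0, -0.3]
grip_width: 0.727
push 0.07 Fz -0.27 x 529.23 z 33.59 t 16.85
```

View pics/c8.png

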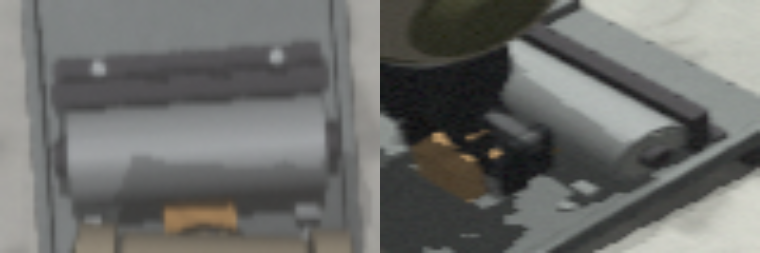

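Released, and the roller is still against the bar. I withdraw straight along the fingers.

```bash
python3 -m jog '[{"linear":[-0.02,0,0],"rotation":[0,0,0],"grip":62},{"linear":[-0.06,0,0],"rotation":[0,0,0],"grip":62},{"linear":[-0.12,0,0],"rotation":[0,0,0],"grip":62},{"linear":[-0.2,0,0],"rotation":[0,0,0],"grip":62},{"linear":[-0.3,0,0],"rotation":[0,0,0],"grip":62},{"linear":[-0.4,0.1,0],"rotation":[0,0,0],"grip":62},{"linear":[-0.5,0.3,0],"rotation":[0,0,0],"grip":62},{"linear":[-0.5,0.5,0],"rotation":[0,0,0],"grip":62},{"linear":[-0.5,0.6,0],"rotation":[0,0,0],"grip":62},{"linear":[-0.5,0.6,0],"rotation":[0,0,0],"grip":62},{"linear":[-0.5,0.6,0],"rotation":[0,0,0],"grip":62},{"linear":[-0.5,0.6,0],"rotation":[0,0,0],"grip":62}]'; python3 -c "
from h import *
p,d=cap('top','t8');s,_=cap('scene','s8')
cv2.imwrite('pics/c9.png',np.hstack([cv2.resize(p[190:310,250:355,::-1],(350,400)),cv2.resize(s[180:300,245:375,::-1],(433,400))]))
vv,uu=np.mgrid[190:310,250:355];vv=vv.ravel();uu=uu.ravel();k=d[vv,uu]>0
X=pts('top',np.c_[uu,vv][k],d[vv,uu][k]);R=X[(X[:,2]>70)&(X[:,0]<640)&(X[:,0]>570)]
from scipy.optimize import least_squares
for yb in range(50,175,30):
    r=R[(abs(R[:,1]-yb)<7)]
    r=r[np.hypot(r[:,0]-596,r[:,2]-61)<32]
    g=least_squares(lambda v:np.hypot(r[:,0]-v[0],r[:,2]-v[1])-28,[596,61],loss='soft_l1');print(yb,g.x.round(1),len(r))
"
```

```text
time_s: 17.95
eef_pos: [332.7, 93.4, 162.1]
ee_rot: [-0.515, 0.543, -0.454, -0.484]
force: [0.9, -0.6, -0.3]
grip_width: 0.726
50 [599.5  61.1] 132
80 [598.   60.6] 131
110 [595.5  60.8] 133
140 [594.2  60.6] 133
170 [592.6  60.7] 132
```

View pics/c9.png

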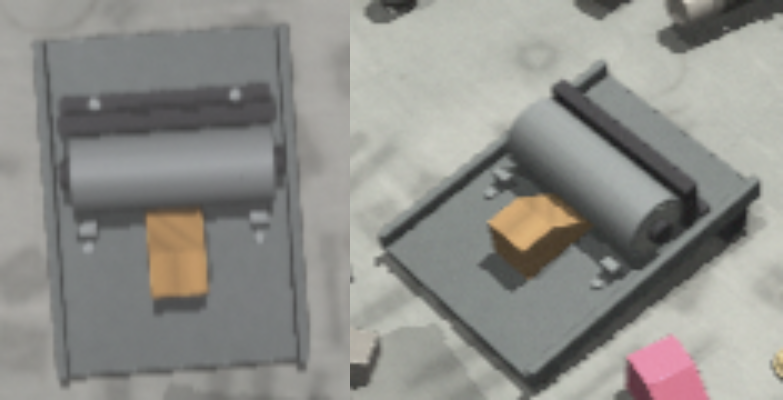

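The final picture shows the chock flat at top-crop (177,255), with its toe under the roller. The roller is about 10 mm up, square, and clear of both lugs at (88,230) and (260,217). The bystanders were never approached. I hand in.

```bash
python3 -c "
from h import *
st()
p=np.load('pics/t8.npz')['p'];q=np.load('pics/top0.npz')['p']
for n,(u,v) in dict(bar=(161,310),vee=(297,334),holder=(372,317)).items(): print(n,np.abs(p[v-15:v+15,u-30:u+30].astype(int)-q[v-15:v+15,u-30:u+30]).mean().round(1))
print(finish_job())"
```

```text
t 18.05 p [334.1  93.3 162. ] F [ 0.58 -0.2   0.17] w 62.1 j [-0.08 -0.08  2.15  0.02  0.96 -1.72]
bar 1.1
vee 14.1
holder 4.2
the job is handed in; nothing more can be done
None
```

The chock alone now holds the roller off the lugs, and I handed the job in at about 18 s; no verdict is reported. I used the smaller wooden chock, stood it on the rest between the lugs and rolled the roller up at about 1.5 N until it met the backstop. I pressed it there at 8–11.7 N of wrist force for over a second, then released the chock and withdrew.

**Final checks:**
- **Roller:** it lies about 9.7 mm up the slope from where it started and is square to the rest to within about a degree. It did not move back on release.
- **Chock:** it looks flat on the board, with its toe under the roller.

**Not fully confirmed:**
- **Press force:** the force between chock and roller was only inferred from the wrist reading. I estimate roughly 7–10 N after board friction.
- **Toe digging in:** early on I turned the chock's pitch the wrong way and its toe dug into the board, at no more than about 8 N. I corrected this before the roller moved.
- **Bystanders:** I only compared images before and after. The wooden bar (difference 1.1) and plunger holder (4.2) look unchanged. The vee block's patch differed more (14.1). I put this down to the arm or its shadow over it in the last picture but did not check further; the gripper was never brought down near it.

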